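# Pack up the robot balls after the workshop

### The arm

A 6-joint arm with a two-finger parallel gripper is mounted at the origin on the work surface. World frame = base frame: x ahead of the robot, y to its left, z up, the work surface at z = 0. Lengths are in m, angles in rad, forces in N, time in s.
With the tool pointing down it reaches from about 0.35 to 0.775 m from the base axis. Payload 7.3 kg.
Tool frame: the origin (TCP) lies at the centre of the arm's flange, where the gripper is bolted on; the fingertips stand 178 mm ahead of it and the grasp point (between the pads) lies 159 mm ahead of it; z points along the fingers, y is the line along which they close (so a half turn about z gives the same grasp; the last joint's range is limited). The gripper opens to 92 mm and grips with 3 to 60 N. Pads are 19 mm wide; open, the fingers measure 130 mm over their backs; the gripper's body (75 mm by 190 mm) begins 47 mm behind the grasp point.
Start: joints at [0.986, 0.342, 1.524, -0, 1.275, -0.146], TCP at [0.223, 0.475, 0.405] pointing down, gripper open.
Joint ranges: [-2.53, 2.53], [-0.77, 2.02], [0.04, 2.7], [-1, 4.14], [0.28, 2.66], [-3.11, 3.11]. Speed limits (rad/s): [2.57, 2.57, 3.14, 3.14, 3.14, 3.14].

### API

Orientations are given as [roll, pitch, yaw] about the fixed x, y, z axes, in that order (R = Rz(yaw) Ry(pitch) Rx(roll)).
In Python, from cell import telemetry, vision, ticket gives the robot as it stands.
- The arm moves only by the shell command python3 -m crank 'ROWS' [FORCE]. ROWS is JSON, a list of rows, each a list of 5 numbers: the gripper command: -1 is shut, 1 is fully open, values between are in proportion, then the shift along the tool's x, y, z in mm, then the turn about the tool's z in rad. In form: [[fingers, dx, dy, dz, roll], ...]. A call has 1 to 12 rows; each row is the pose to reach, as a shift and turn from the pose commanded when the call began, along the tool's axes at that moment; what a row does not reach only later rows make up. A row lasts 1/12 s, in which the tool goes at most 41.7 mm and 7.16 degrees, less where a joint would pass 70% of its speed; a pose out of reach is approached as far as the arm can. A call with a gripper value outside its range is refused whole. The fingers move at their own pace and stop on an object; FORCE is the grip in N (left out, the last holds). Time passes only in rows, so rows that repeat a pose let the fingers close. It gives the time, the measured TCP pose, the force, the opening and the grip force at its end, in the units of the state.
- telemetry.observe(): the state, without advancing time (a new reading comes with each control period).
- vision.read_camera(name): name is "scene" or "side" or "wrist"; returns (picture, depth): 480x640x3 uint8, red, green, blue; 480x640 float32, m along the optical axis (not along the pixel's ray), 0 where there is no reading.
- vision.get_calibration(name): a dict with "camera_matrix" (3x3 intrinsics, pixels), "rvec" (rotation vector, rad) and "tvec" (3), from world to camera coordinates, as OpenCV has them. Camera axes: x right, y down, z forward; pixel columns grow to the right and rows downward; lengths in m; the calibration is good to about 2 mm. A picture is of the moment at which its call begins: read the wrist's pose just before it. get_calibration takes no time and is no camera call; for the wrist camera it gives the pose at the moment of the call.
- ticket.hand_in(): hands the job in; it is judged then, once.
The state is a dict: "time": time; "qpos": joint angles; "qvel": joint speeds; "joint_efforts": joint torques, N m; "tool_pos": TCP position; "tool_rot": TCP orientation; "contact_force": force on the tool from outside, world axes, zero at the start; "torque": the same for the moment, N m; "opening": finger opening in m; "grip_force": force on a finger pad.
Only numpy, scipy, OpenCV 4.12 (cv2) and the standard library are available. Lean on these libraries where they do the work, as an engineer would, in place of code of your own. Each camera call takes 0.05 s, during which the arm holds its last target. There are 200 camera calls.

### The job

The coding workshop is over, so pack up its kit: set every white robot ball into a dimple of the charging base, one to a dimple, and once they are all sitting in, press the power button in the middle of the base. File all the black carry cases upright side by side in the wooden rack, sliding the rack's end stop back to make room and then pushing it up so that the row is snug between wall and stop. Leave the other things on the table where they are.

Things in the scene. Friction and masses are not known exactly. Their poses are not given: they have to be found in the camera images.
- power_top (a point): middle of the top of the charging base's power button, a white round push button 26 mm across in a black collar 42 mm across and 12 mm high, in the middle between the four dimples. The base is a grey plastic slab 215 x 215 mm and 24 mm high, fixed to the table; the button's top is 42 mm above the table. x and y are the base's own x and y axes (along its sides), z up
- power (a joint): travel of the power button, 0 = up, 0.006 m = fully down (about 5 N, springs back up when let go); it counts as pressed beyond 0.004 m
- dimple1 (a point): middle of the mouth of one of the charging base's four dimples (round, 40 mm across, 10 mm deep, 104 mm from the next along x and y), level with the base's top face, 24 mm above the table. A ball sitting in it has its centre about 22 mm above this point, and does not roll
- dimple2 (a point): middle of the mouth of one of the charging base's four dimples (round, 40 mm across, 10 mm deep, 104 mm from the next along x and y), level with the base's top face, 24 mm above the table. A ball sitting in it has its centre about 22 mm above this point, and does not roll
- dimple3 (a point): middle of the mouth of one of the charging base's four dimples (round, 40 mm across, 10 mm deep, 104 mm from the next along x and y), level with the base's top face, 24 mm above the table. A ball sitting in it has its centre about 22 mm above this point, and does not roll
- dimple4 (a point): middle of the mouth of one of the charging base's four dimples (round, 40 mm across, 10 mm deep, 104 mm from the next along x and y), level with the base's top face, 24 mm above the table. A ball sitting in it has its centre about 22 mm above this point, and does not roll
- ball1_c (a point): centre of a robot ball: a plain white sphere 60 mm across with a grippy skin and a thin grey seam, about 0.14 kg. A weighted drive inside keeps its underside down: pushed or dropped on the table it rolls a few centimetres, rocks and comes to rest. Two to four balls are there; the balls are all alike
- ball2_c (a point): centre of a robot ball: a plain white sphere 60 mm across with a grippy skin and a thin grey seam, about 0.14 kg. A weighted drive inside keeps its underside down: pushed or dropped on the table it rolls a few centimetres, rocks and comes to rest. Two to four balls are there; the balls are all alike
- ball3_c (a point): centre of a robot ball: a plain white sphere 60 mm across with a grippy skin and a thin grey seam, about 0.14 kg. A weighted drive inside keeps its underside down: pushed or dropped on the table it rolls a few centimetres, rocks and comes to rest. Two to four balls are there; the balls are all alike
- ball4_c (a point): centre of a robot ball: a plain white sphere 60 mm across with a grippy skin and a thin grey seam, about 0.14 kg. A weighted drive inside keeps its underside down: pushed or dropped on the table it rolls a few centimetres, rocks and comes to rest. Two to four balls are there; the balls are all alike
- case1_c (a point): centre, half-way up the shell, of a black hard-shell carry case standing upright on its long edge: shell 160 mm long (own x), 46 mm thick (own y), 95 mm high, about 0.35 kg. Along the middle of its top runs a fixed grey loop handle: a bar 80 mm long (x), 14 mm thick (y), 16 mm high, whose middle is 73.5 mm above this point and whose underside is 18 mm above the shell. Two or three cases are there; they are all alike and either way round is fine
- case2_c (a point): centre, half-way up the shell, of a black hard-shell carry case standing upright on its long edge: shell 160 mm long (own x), 46 mm thick (own y), 95 mm high, about 0.35 kg. Along the middle of its top runs a fixed grey loop handle: a bar 80 mm long (x), 14 mm thick (y), 16 mm high, whose middle is 73.5 mm above this point and whose underside is 18 mm above the shell. Two or three cases are there; they are all alike and either way round is fine
- case3_c (a point): centre, half-way up the shell, of a black hard-shell carry case standing upright on its long edge: shell 160 mm long (own x), 46 mm thick (own y), 95 mm high, about 0.35 kg. Along the middle of its top runs a fixed grey loop handle: a bar 80 mm long (x), 14 mm thick (y), 16 mm high, whose middle is 73.5 mm above this point and whose underside is 18 mm above the shell. Two or three cases are there; they are all alike and either way round is fine
- rack_wall (a point): foot of the rack's fixed wall, at the middle of the wall's inner face, level with the top of the rack's floor (6 mm above the table). The rack is a fixed wooden stand: floor 190 mm (x) x 250 mm (y), with the upright wall (190 mm wide, 12 mm thick, 100 mm above the floor) at its -y end. x runs along the wall, y from the wall towards the end stop: cases stand side by side along y, their length along x, middle at x = 0
- stop_face (a point): middle of the inner face (the side towards the wall), 50 mm above the rack's floor, of the rack's sliding end stop: an upright wooden plate 150 mm wide (x), 12 mm thick, its top 100 mm above the rack's floor, with a low foot reaching 41 mm out on its outer (+y) side and two short ribs at the ends of that side. Its x, y, z axes are those of the rack's wall. The plate can be pinched by its top edge or pushed
- stop (a joint): position of the sliding end stop, m: the clear gap between wall and stop is 0.045 + this value; it grows away from the wall, up to 0.14, slides with about 2 N of friction and stays where it is left
- mug: white mug, 76 mm across, 90 mm high, origin under its centre; a bystander
- bottle: clear water bottle, 64 mm across, 200 mm high, origin under its centre; a bystander
- adapter: small black plug adapter, 32 x 40 x 26 mm, origin under its centre; a bystander
Mind the look-alikes: they are no part of the job. Leave any yellow look-alike of the part that bears ball3_c alone.

How it is judged:
On the way, in this order (a step that is already met when the one before it is completed fails the run):
1. every ball present sits in a dimple of the charging base (((horizontal distance between ball1_c and dimple1 below 0.008 m and z of ball1_c in the frame of dimple1 between 0.015 and 0.0265 m) or (horizontal distance between ball1_c and dimple2 below 0.008 m and z of ball1_c in the frame of dimple2 between 0.015 and 0.0265 m) or (horizontal distance between ball1_c and dimple3 below 0.008 m and z of ball1_c in the frame of dimple3 between 0.015 and 0.0265 m) or (horizontal distance between ball1_c and dimple4 below 0.008 m and z of ball1_c in the frame of dimple4 between 0.015 and 0.0265 m)) and linear speed of each of ball1, ball2, ball3, ball4 below 0.03 m/s and ((horizontal distance between ball2_c and dimple1 below 0.008 m and z of ball2_c in the frame of dimple1 between 0.015 and 0.0265 m) or (horizontal distance between ball2_c and dimple2 below 0.008 m and z of ball2_c in the frame of dimple2 between 0.015 and 0.0265 m) or (horizontal distance between ball2_c and dimple3 below 0.008 m and z of ball2_c in the frame of dimple3 between 0.015 and 0.0265 m) or (horizontal distance between ball2_c and dimple4 below 0.008 m and z of ball2_c in the frame of dimple4 between 0.015 and 0.0265 m)) and ((horizontal distance between ball3_c and dimple1 below 0.008 m and z of ball3_c in the frame of dimple1 between 0.015 and 0.0265 m) or (horizontal distance between ball3_c and dimple2 below 0.008 m and z of ball3_c in the frame of dimple2 between 0.015 and 0.0265 m) or (horizontal distance between ball3_c and dimple3 below 0.008 m and z of ball3_c in the frame of dimple3 between 0.015 and 0.0265 m) or (horizontal distance between ball3_c and dimple4 below 0.008 m and z of ball3_c in the frame of dimple4 between 0.015 and 0.0265 m)) and ((horizontal distance between ball4_c and dimple1 below 0.008 m and z of ball4_c in the frame of dimple1 between 0.015 and 0.0265 m) or (horizontal distance between ball4_c and dimple2 below 0.008 m and z of ball4_c in the frame of dimple2 between 0.015 and 0.0265 m) or (horizontal distance between ball4_c and dimple3 below 0.008 m and z of ball4_c in the frame of dimple3 between 0.015 and 0.0265 m) or (horizontal distance between ball4_c and dimple4 below 0.008 m and z of ball4_c in the frame of dimple4 between 0.015 and 0.0265 m))), for 0.3 s.
2. the power button is pressed while every ball sits in its dimple (all of step 1 and value of joint power above 0.004 m), for 0.05 s.
At the end, for the whole second after the job is handed in: Every ball at rest in a dimple (centre within 8 mm of its middle). Every case on the rack's floor between wall and stop, upright and square (0.08 rad), within 25 mm of the middle along x; gaps at wall, stop and between cases at most 5 mm each, 8 mm in all between three cases (all of step 1 and x of case1_c in the frame of rack_wall between -0.025 and 0.025 m and y of each of case1_c, case2_c, case3_c in the frame of rack_wall above 0.02 m and y of each of case1_c, case2_c, case3_c in the frame of stop_face below -0.02 m and z of each of case1_c, case2_c, case3_c in the frame of rack_wall below 0.0525 m and angle between each of case1_c, case2_c, case3_c's own z axis and vertical below 0.08 rad and angle between the y axis of each of case1_c, case2_c, case3_c and the y axis of rack_wall, either way round below 0.08 rad and linear speed of each of case1, case2, case3 below 0.03 m/s and x of case2_c in the frame of rack_wall between -0.025 and 0.025 m and x of case3_c in the frame of rack_wall between -0.025 and 0.025 m and y of any of case1_c, case2_c, case3_c in the frame of rack_wall below 0.028 m and y of any of case1_c, case2_c, case3_c in the frame of stop_face above -0.028 m and (y of case2_c in the frame of case1_c between -0.051 and 0.051 m or y of case3_c in the frame of case1_c between -0.051 and 0.051 m) and (y of case1_c in the frame of case2_c between -0.051 and 0.051 m or y of case3_c in the frame of case2_c between -0.051 and 0.051 m) and (y of case1_c in the frame of case3_c between -0.051 and 0.051 m or y of case2_c in the frame of case3_c between -0.051 and 0.051 m) and y of case1_c in the frame of case2_c between -0.1 and 0.1 m and y of case1_c in the frame of case3_c between -0.1 and 0.1 m and y of case2_c in the frame of case3_c between -0.1 and 0.1 m); the robot touches nothing.
It fails at once if another thing on the table (mug, bottle, plug adapter) is moved by more than 40 mm (distance of any of mug, bottle, adapter from where it was at the start of the episode above 0.04 m).
Of case1, case2, case3 only 2 to 3 are there at a start; the rules pass over those that are not, and their reading is None.
Of ball1, ball2, ball3, ball4 only 2 to 4 are there at a start; the rules pass over those that are not, and their reading is None.
At some moment in a run one of ball1, ball2, ball3, ball4 may be knocked a few centimetres aside while the robot is not near it.
It also fails if it takes over 210 s, if anything falls off the work surface, if the arm or the gripper's body presses on something with over 40 N, if the wrist force passes 120 N, or if a joint passes its speed limit or range.

## Working session

There is one attempt and no reset: what is moved stays moved. The work goes in short steps, Python scripts to look and compute and a shell command to move; the robot and the scene stay as the last step left them, time stands still between calls to the robot, and variables do not carry over. Pictures are saved under pics/ and viewed, at most 14 in all, crops included, and the job is handed in when it is done.

```bash
ls; mkdir -p pics; python3 - <<'E'
from cell import telemetry, vision
import cv2,numpy as np
print(telemetry.observe())
for n in ("scene","side"):
    p,d=vision.read_camera(n); np.savez(f"/tmp/{n}0.npz",p=p,d=d); cv2.imwrite(f"pics/{n}0.png",p[:,:,::-1])
    c=vision.get_calibration(n); print(n,c)
E
```

```text
pics
{'time': 0.0, 'qpos': array([ 9.86015220e-01,  3.42668764e-01,  1.52503432e+00, -4.09953704e-05,
        1.27541114e+00, -1.45997614e-01]), 'qvel': array([-1.03833597e-03,  1.54238703e-03, -1.32569578e-03, -2.80884697e-05,
        3.93162834e-04, -3.04675376e-04]), 'joint_efforts': array([-2.58349050e-03, -4.31266594e+01, -2.44199646e+01,  7.14870170e-02,
        5.63182938e-02, -1.96111473e-04]), 'tool_pos': array([0.22293881, 0.47514531, 0.40406673]), 'tool_rot': array([-3.14008157e+00, -1.82572906e-04,  2.70282099e+00]), 'contact_force': array([ 0.37100699, -0.04369483,  0.68530944]), 'torque': array([ 0.01267201, -0.01733986, -0.05435214]), 'grip_force': 0.0, 'opening': 0.09163711398789694}
scene {'camera_matrix': array([[471.69691993,   0.        , 319.02853775],
       [  0.        , 471.69691993, 237.45113744],
       [  0.        ,   0.        ,   1.        ]]), 'rvec': array([ 1.49844971,  1.97073608, -0.92051149]), 'tvec': array([ 0.18783627, -0.32637153,  1.49244862])}
side {'camera_matrix': array([[450.8325793 ,   0.        , 324.99733386],
       [  0.        , 450.8325793 , 239.97519999],
       [  0.        ,   0.        ,   1.        ]]), 'rvec': array([ 2.06383612, -0.75652632,  0.36902417]), 'tvec': array([-0.47587564,  0.25456967,  0.69453665])}
```

View pics/scene0.png

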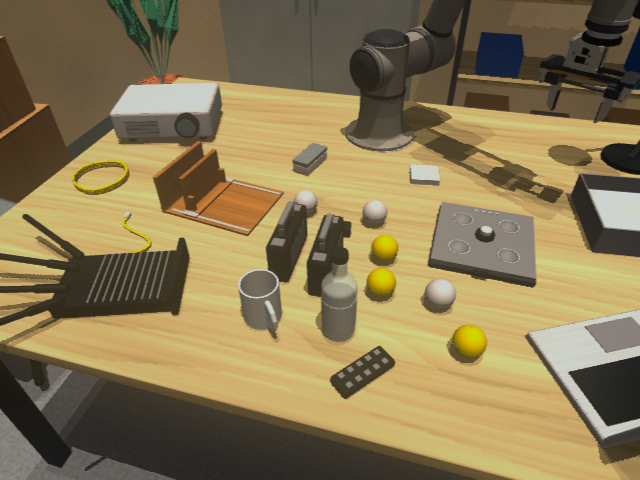

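View pics/side0.png

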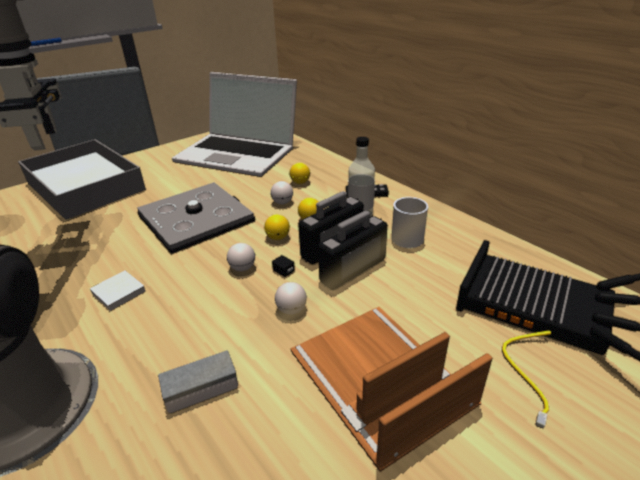

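Scene view: white balls at (305,203), (374,213) and (440,294); yellow look-alikes at (384,247), (381,282) and (470,340). Two black cases at (288,240) and (326,255), with the adapter at (346,230) beside the second. The base is at (485,240) and the rack at (225,195), with its stop near the wall. I'll work on the white balls only.

```bash
cat > h.py <<'E'
from cell import telemetry, vision
import cv2,numpy as np
def cal(n):
    c=vision.get_calibration(n); R=cv2.Rodrigues(np.array(c["rvec"]))[0]; return np.array(c["camera_matrix"]),R,np.array(c["tvec"]).ravel()
def ray(C,uv,z):
    K,R,t=C; o=-R.T@t; uv=np.atleast_2d(uv); d=(R.T@np.linalg.inv(K)@np.c_[uv,np.ones(len(uv))].T).T
    return o+d*((z-o[2])/d[:,2])[:,None]
def cloud(C,d):
    K,R,t=C; v,u=np.mgrid[:480,:640]; X=np.stack([(u-K[0,2])/K[0,0]*d,(v-K[1,2])/K[1,1]*d,d],-1)
    return (X-t)@R
def proj(C,P):
    K,R,t=C; q=(np.atleast_2d(P)@R.T+t)@K.T; return q[:,:2]/q[:,2:]
def cam(n,save=None):
    C=cal(n); p,d=vision.read_camera(n)
    if save: cv2.imwrite(f"pics/{save}.png",p[:,:,::-1])
    return C,p,d
def whiteballs(C,p,d,z=0.03,tol=.02):
    W=cloud(C,d); hsv=cv2.cvtColor(p,cv2.COLOR_RGB2HSV)
    m=((d>0)&(W[...,2]>z-.03+.008)&(W[...,2]<z+.036)&(hsv[...,1]<70)&(hsv[...,2]>70)).astype(np.uint8)
    m=cv2.morphologyEx(m,cv2.MORPH_OPEN,np.ones((3,3)))
    out=[]
    for c in cv2.findContours(m,cv2.RETR_EXTERNAL,cv2.CHAIN_APPROX_NONE)[0]:
        if len(c)<8: continue
        (u,v),r=cv2.minEnclosingCircle(c); P=ray(C,[u,v],z)[0]; a=cv2.contourArea(c)
        out.append((np.round(P,4),round(u),round(v),round(r,1),round(a/(np.pi*r*r),2)))
    return out
def tool(target=None,yaw=None):
    s=telemetry.observe(); from scipy.spatial.transform import Rotation as Ro
    return np.array(s["tool_pos"]),Ro.from_euler("xyz",s["tool_rot"]).as_matrix(),s
E
python3 - <<'E'
from h import *
H=np.zeros((800,600),np.float32); 
top=np.zeros((560,800,3),np.uint8)
for n in ("scene","side"):
    f=np.load(f"/tmp/{n}0.npz"); p,d=f["p"],f["d"]; C=cal(n); W=cloud(C,d); ok=(d>0)
    print(n,"cam",-C[1].T@C[2]); 
    for b in whiteballs(C,p,d): 
        if b[3]<25 and b[4]>.6: print("ball",*b)
    def rect(name,m):
        P=W[m]; 
        if len(P)>20:
            c,s,a=cv2.minAreaRect((P[:,:2]*1000).astype(np.float32)); print(name,len(P),np.round(c,1),np.round(s,1),round(a,1),"z",np.round(np.percentile(P[:,2],[5,50,95]),4))
    z=W[...,2]; hsv=cv2.cvtColor(p,cv2.COLOR_RGB2HSV)
    reach=ok&(W[...,0]>0.1)&(W[...,0]<.95)&(abs(W[...,1])<.7)
    for nm,lo,hi in (("top.11-.135",.113,.135),("shell .098",.085,.102),("wall .106",.1,.111),("slab",.02,.028),("tall",.16,.21),(".02-.03",.022,.030)):
        m=(reach&(z>lo)&(z<hi)).astype(np.uint8); m=cv2.morphologyEx(m,cv2.MORPH_OPEN,np.ones((2,2)))
        k,l,st,ce=cv2.connectedComponentsWithStats(m)
        for i in range(1,k):
            if st[i,4]>40: rect(f"{nm} px{np.round(ce[i])}",l==i)
E
```

```text
scene cam [1.34425566 0.19652689 0.72357282]
ball [0.9125 0.1157 0.03  ] 349 384 3.4 0.8
ball [0.8968 0.1278 0.03  ] 358 378 3.4 0.72
ball [0.8987 0.099  0.03  ] 341 374 3.4 0.72
ball [0.8821 0.1399 0.03  ] 367 372 3.4 0.8
ball [0.8832 0.1109 0.03  ] 350 368 3.4 0.72
ball [0.8656 0.1526 0.03  ] 376 366 3.4 0.72
ball [0.8684 0.1234 0.03  ] 359 363 3.2 0.8
ball [0.8534 0.1353 0.03  ] 368 358 2.9 0.82
ball [0.837  0.1481 0.03  ] 376 352 2.9 0.77
ball [0.6672 0.2431 0.03  ] 440 293 15.1 0.83
ball [0.4367 0.0685 0.03  ] 374 211 11.9 0.8
ball [ 0.4395 -0.1061  0.03  ] 305 201 11.3 0.69
top.11-.135 px[287. 216.] 229 [951.4  34.5] [849.2  35.4] 20.0 z [0.0965 0.127  0.1312]
top.11-.135 px[327. 229.] 229 [557.5  -8.1] [241.9  18.2] 8.1 z [0.0962 0.1279 0.1308]
top.11-.135 px[340. 293.] 446 [1001.4  106. ] [706.6  61.7] 9.8 z [0.1115 0.125  0.1338]
shell .098 px[177. 116.] 517 [ 718. -158.] [1419.2  239.5] 39.1 z [0.0824 0.0916 0.0994]
shell .098 px[180. 166.] 317 [ 806.7 -211.4] [1343.6  127.1] 31.8 z [0.0807 0.089  0.0972]
shell .098 px[199. 171.] 244 [ 379.3 -389.3] [298.7  53.2] 10.7 z [0.
[... 7002 characters left out ...]
z [0.0199 0.0265 0.0284]
.02-.03 px[241. 266.] 55 [ 275.  -293.6] [773.8  45.5] 65.2 z [0.0181 0.0229 0.0276]
.02-.03 px[534. 323.] 541 [ 434.6 -470.1] [705.2 237.6] 8.7 z [0.02   0.0247 0.0286]
.02-.03 px[292. 310.] 58 [ 441.9 -125.8] [20.4 45.9] 89.1 z [0.0139 0.0229 0.0271]
.02-.03 px[201. 392.] 280 [ 229.6 -182. ] [ 19.8 113.2] 85.0 z [0.0189 0.0232 0.0268]
.02-.03 px[397. 400.] 218 [ 442.1 -384.2] [  5.1 126. ] 81.2 z [0.0182 0.0222 0.0268]
.02-.03 px[471. 403.] 65 [ 326.  -535.7] [490.8  23.2] 22.6 z [0.0169 0.0219 0.0265]
.02-.03 px[430. 430.] 161 [ 285.5 -521.3] [431.   56.4] 25.9 z [0.0174 0.0214 0.0258]
.02-.03 px[389. 456.] 83 [ 369.1 -435.9] [ 7.3 36.7] 71.5 z [0.018 0.023 0.027]
```

```bash
cat >> h.py <<'E'
def smooth(d,th=.02):
    k=np.ones((3,3)); return (d>0)&(cv2.dilate(d,k)-cv2.erode(d,k)<th)
def rect(P):
    c,s,a=cv2.minAreaRect((P[:,:2]*1000).astype(np.float32)); return len(P),np.round(c,1),np.round(s,1),round(a,1)
E
python3 - <<'E'
from h import *
S=1.0; top=np.zeros((750,800,3),np.uint8); T=[]
for n in ("scene","side"):
    f=np.load(f"/tmp/{n}0.npz"); p,d=f["p"],f["d"]; W=cloud(cal(n),d); ok=smooth(d)
    P=W[ok]; c=p[ok]; z=P[:,2]; T.append((P,c))
    def box(nm,x0,x1,y0,y1,z0,z1,col=None):
        m=(P[:,0]>x0)&(P[:,0]<x1)&(P[:,1]>y0)&(P[:,1]<y1)&(z>z0)&(z<z1)
        if m.sum()>10: print(n,nm,*rect(P[m]))
    box("slab",.3,.6,.15,.55,.021,.028); box("button",.35,.6,.2,.5,.036,.05)
    box("handles",.45,.75,-.2,.11,.117,.135); box("wall/stop top",.2,.6,-.5,-.15,.1025,.11); box("rackfloor",.2,.6,-.5,-.1,.003,.01)
    box("mug",.65,.85,-.2,.05,.08,.1); box("bottle",.65,.9,.02,.2,.19,.21); box("adapter",.45,.6,-.05,.06,.02,.03)
P=np.vstack([t[0] for t in T]); c=np.vstack([t[1] for t in T]); o=np.argsort(P[:,2]); P,c=P[o],c[o]
u=((.42-P[:,1])*850).astype(int)+0; v=((.88-P[:,0])*850).astype(int); ok=(u>=0)&(u<799)&(v>=0)&(v<599)
img=np.zeros((600,800,3),np.uint8)
for du in(0,1):
  for dv in (0,1): img[v[ok]+dv,u[ok]+du]=c[ok][:,::-1]
for y in np.arange(-.5,.45,.1): cv2.line(img,(int((.42-y)*850),0),(int((.42-y)*850),5),(0,0,255),1)
for x in np.arange(.2,.9,.1): cv2.line(img,(0,int((.88-x)*850)),(5,int((.88-x)*850)),(0,0,255),1)
cv2.imwrite("pics/top.png",img)
E
```

```text
scene slab 4878 [465.7 326.7] [210.9 226.1] 88.2
scene button 143 [464.6 325.3] [33.5 31.5] 66.1
scene handles 285 [629.7 -41.7] [119.8  75.3] 77.6
scene wall/stop top 268 [ 455.4 -405.1] [ 71.1 182.7] 81.6
scene rackfloor 3425 [ 400.1 -300.4] [398.3 398.3] 0.2
scene mug 1216 [733.1 -44.6] [178.6 167.9] 6.8
scene bottle 203 [786.9  66. ] [25.6 24.7] 13.7
scene adapter 58 [487.8  30. ] [25.9 65.9] 53.9
side slab 3090 [446.9 383.7] [240.7 371.8] 8.7
side button 86 [456.6 317.5] [25.7 33.1] 47.8
side handles 400 [622.9 -50.2] [117.3  75.1] 78.0
side wall/stop top 1638 [ 448.4 -412. ] [ 71.  186.4] 82.5
side rackfloor 7747 [ 401.4 -301.5] [399.2 396.9] 0.8
side mug 878 [737.5 -39.5] [174.3 178.4] 0.1
side bottle 75 [779.7  59.7] [22.6 21.1] 56.0
side adapter 224 [528.1  -5.2] [37.6 87.3] 82.8
```

View pics/top.png

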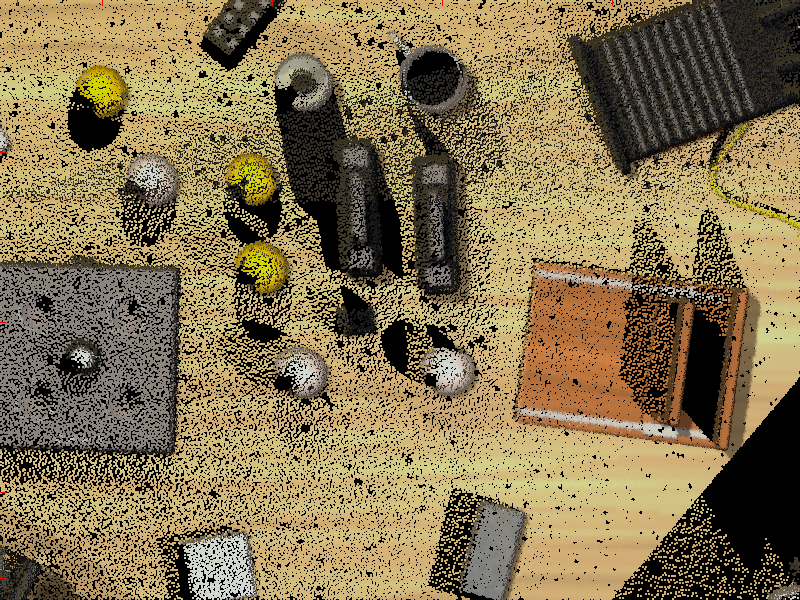

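The top-down map shows:
- Base centre at about (80,358) and rack at (640,355), with its wall on the right at u≈735 and stop at u≈685.
- White balls at (447,371), (303,371) and (152,180).
- Cases at (437,222) and (358,207), with the adapter at (355,315) beside them.

I'll start with the middle ball, at about (0.4405, 0.069).

```bash
cat >> h.py <<'E'
def shift(x,y,z,yaw=None):
    t,R,s=tool(); d=R.T@(np.array([x,y,z])-t)*1000; r=None
    if yaw is not None: r=-(yaw-s["tool_rot"][2]+np.pi)%(2*np.pi); r=round((-(yaw-s["tool_rot"][2])+np.pi)%(2*np.pi)-np.pi,3)
    print("shift",np.round(d,1),"roll",r)
E
python3 - <<'E'
from h import *
shift(.4405,.069,.33,np.pi); c=cal("wrist"); t,R,s=tool(); print("wrist cam in tool",R.T@(-c[1].T@c[2]-t), (c[1]@R)[2])
E
```

```text
shift [-369.5 -275.2   74.4] roll -0.439
wrist cam in tool [0.06911154 0.00014305 0.02041005] [-2.55326684e-01  2.05674284e-05  9.66854841e-01]
```

```bash
python3 -m crank '[[1,-369,-275,74,-0.439],[1,-369,-275,74,-0.439],[1,-369,-275,74,-0.439],[1,-369,-275,74,-0.439],[1,-369,-275,74,-0.439],[1,-369,-275,74,-0.439],[1,-369,-275,74,-0.439],[1,-369,-275,74,-0.439],[1,-369,-275,74,-0.439],[1,-369,-275,74,-0.439],[1,-369,-275,74,-0.439],[1,-369,-275,74,-0.439]]' 20
python3 -m crank '[[1,0,0,0,0],[1,0,0,0,0],[1,0,0,0,0]]'
python3 - <<'E'
from h import *
C,p,d=cam("wrist","w1"); 
for b in whiteballs(C,p,d): 
    if b[3]>15: print(*b)
shift(.4405,.069,.193,np.pi)
E
```

```text
time: 1.1
tool_pos: [0.4416, 0.0661, 0.33]
tool_rot: [-3.141, -0.0, 3.139]
contact_force: [-0.1, -0.4, -0.0]
opening: 0.0919
grip_force: 0.0
time: 1.35
tool_pos: [0.4398, 0.07, 0.3306]
tool_rot: [3.141, -0.001, -3.142]
contact_force: [0.2, 0.3, -0.3]
opening: 0.0918
grip_force: 0.0
[0.4618 0.336  0.03  ] 626 264 15.9 0.65
[ 0.4446 -0.1065  0.03  ] 122 244 39.8 0.79
[0.4424 0.0686 0.03  ] 323 242 34.3 0.96
[0.422  0.2719 0.03  ] 562 219 115.1 0.45
[ 0.2771 -0.1344  0.03  ] 49 25 27.7 0.39
[ 0.2735 -0.1603  0.03  ] 13 20 23.8 0.55
shift [ -0.9  -1.5 137.7] roll 0.001
```

View pics/w1.png

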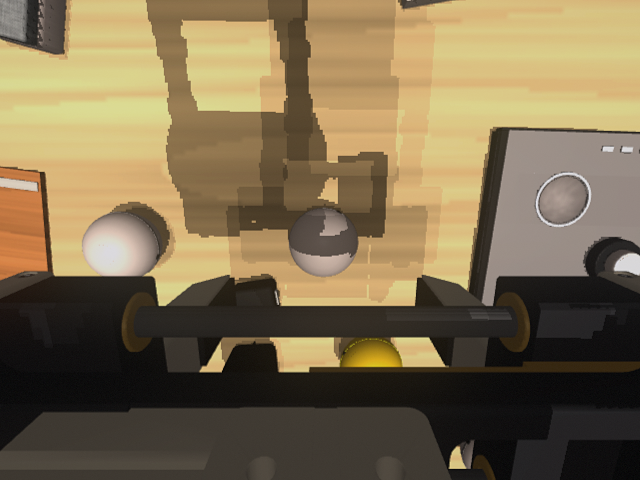

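The white ball sits at (323,242) under the gripper, and yellow is clear of the fingers at (371,353). I'll descend and grip.

```bash
python3 -m crank '[[1,-2,-1,40,0],[1,-2,-1,80,0],[1,-2,-1,115,0],[1,-2,-1,130,0],[1,-2,-1,137,0],[1,-2,-1,137,0],[-1,-2,-1,137,0],[-1,-2,-1,137,0],[-1,-2,-1,137,0],[-1,-2,-1,137,0],[-1,-2,-1,137,0],[-1,-2,-1,137,0]]' 20
python3 -m crank '[[-1,0,0,0,0],[-1,0,0,0,0],[-1,0,0,-20,0],[-1,0,0,-60,0],[-1,0,0,-100,0],[-1,0,0,-137,0],[-1,0,0,-137,0]]'
python3 - <<'E'
from h import *
shift(.46,.322,.33,np.pi)
C=cal("scene"); f=np.load("/tmp/scene0.npz"); print(telemetry.observe()["opening"])
E
```

```text
time: 2.4
tool_pos: [0.4424, 0.0685, 0.1943]
tool_rot: [3.142, 0.001, -3.142]
contact_force: [-0.7, 0.3, 2.3]
opening: 0.0586
grip_force: 20.0
time: 2.98
tool_pos: [0.4437, 0.0686, 0.3368]
tool_rot: [-3.141, 0.012, -3.141]
contact_force: [1.2, 0.4, -0.3]
opening: 0.0588
grip_force: 20.0
shift [-16.3 253.4   7. ] roll 0.0
0.05879209812682506
```

```bash
python3 -m crank '[[-1,-66,253,0,0],[-1,-66,253,0,0],[-1,-66,253,0,0],[-1,-66,253,0,0],[-1,-66,253,0,0],[-1,-66,253,0,0],[-1,-66,253,0,0],[-1,-66,253,0,0],[-1,-66,253,0,0],[-1,-66,253,0,0]]'
python3 - <<'E'
from h import *
C,p,d=cam("wrist","w2"); print(telemetry.observe()["tool_pos"])
E
```

```text
time: 3.82
tool_pos: [0.5079, 0.3206, 0.3298]
tool_rot: [-3.14, -0.002, 3.141]
contact_force: [-0.5, -1.2, -1.6]
opening: 0.0593
grip_force: 20.0
[0.50802899 0.32033365 0.33022675]
```

View pics/w2.png

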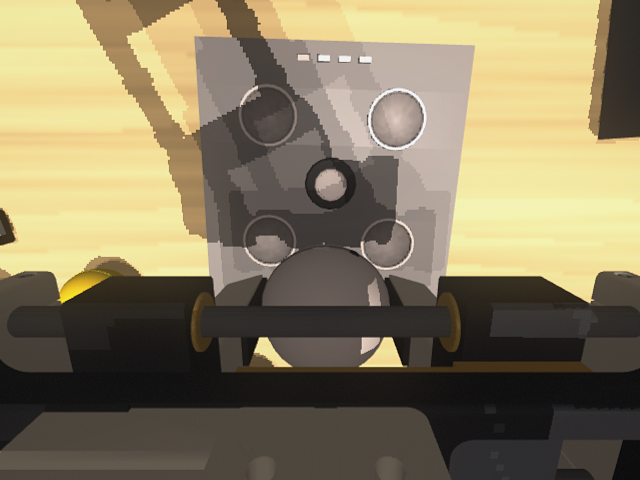

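The wrist view shows four dimples at (267,115), (397,119), (270,240) and (387,244), and the power button at (330,184). Next I'll cast those pixels onto their planes.

```bash
python3 - <<'E'
from h import *
p=cv2.imread("pics/w2.png"); C=cal("wrist")
uv=np.array([[267.5,115],[397,119],[270,240.5],[387,244]],float)
D=ray(C,uv,.024); B=ray(C,[330,184],.042); print(D.round(4),B.round(4),D.mean(0).round(4))
e=(D[0]-D[2]+D[1]-D[3])[:2]; f=(D[1]-D[0]+D[3]-D[2])[:2]; print(np.linalg.norm(e)/2,np.linalg.norm(f)/2)
a=np.arctan2(-e[1],-e[0]); b=np.arctan2(-f[0],f[1]); print("yaw",a,b)
y=(a+b)/2; R=np.array([[np.cos(y),-np.sin(y)],[np.sin(y),np.cos(y)]]); m=(D.mean(0)[:2])
for s in ((-52,-52),(-52,52),(52,-52),(52,52)):
    t=m+R@np.array(s)/1000; print(s,t.round(4))
E
```

```text
[[0.4066 0.2739 0.024 ]
 [0.4096 0.3783 0.024 ]
 [0.5108 0.2716 0.024 ]
 [0.5139 0.3752 0.024 ]] [[0.46   0.3242 0.042 ]] [0.4602 0.3248 0.024 ]
0.10424410142859376 0.10403212022028924
yaw -0.026217075598661897 -0.02947057890366574
(-52, -52) [0.4068 0.2742]
(-52, 52) [0.4097 0.3782]
(52, -52) [0.5108 0.2713]
(52, 52) [0.5137 0.3753]
```

```bash
python3 -m crank '[[-1,-3,-25,0,0],[-1,-3,-49,20,0],[-1,-3,-49,60,0],[-1,-3,-49,90,0],[-1,-3,-49,105,0],[-1,-3,-49,113,0],[-1,-3,-49,117,0],[-1,-3,-49,119,0],[-1,-3,-49,119,0]]'
python3 -m crank '[[0.6,0,0,0,0],[0.6,0,0,0,0],[0.6,0,0,0,0],[0.6,0,0,-8,0],[0.6,0,0,-35,0],[0.6,0,0,-75,0],[0.6,0,0,-118,0],[1,0,0,-118,0]]'
python3 - <<'E'
from h import *
C,p,d=cam("side")
for b in whiteballs(C,p,d,.046): 
    if b[3]>9 and b[4]>.6: print(*b)
shift(.670,.244,.33,np.pi)
E
```

```text
time: 4.62
tool_pos: [0.5116, 0.2724, 0.2126]
tool_rot: [3.141, 0.001, 3.141]
contact_force: [-0.1, 0.3, -0.9]
opening: 0.0591
grip_force: 20.0
time: 5.28
tool_pos: [0.5126, 0.2733, 0.339]
tool_rot: [3.136, 0.014, -3.141]
contact_force: [1.5, 1.0, 2.1]
opening: 0.077
grip_force: 0.0
[ 0.4378 -0.1192  0.046 ] 290 297 15.7 0.83
[0.6571 0.2201 0.046 ] 281 191 10.9 0.74
shift [-157.8  -29.2    7.3] roll 0.0
```

```bash
python3 -m crank '[[1,-158,-29,0,0],[1,-158,-29,0,0],[1,-158,-29,0,0],[1,-158,-29,0,0],[1,-158,-29,0,0],[1,-158,-29,0,0],[1,-158,-29,0,0],[1,-158,-29,0,0]]'
python3 - <<'E'
from h import *
C,p,d=cam("wrist","w3")
for z in (.03,.0464):
  for b in whiteballs(C,p,d,z): 
    if b[3]>12 and b[4]>.6: print(*b)
print(tool()[0])
E
```

```text
time: 6.0
tool_pos: [0.6682, 0.2442, 0.3298]
tool_rot: [3.142, -0.001, -3.141]
contact_force: [0.2, 0.2, -0.2]
opening: 0.0918
grip_force: 0.0
[0.6692 0.2427 0.03  ] 323 240 34.5 0.95
[0.6651 0.2428 0.0464] 323 240 34.5 0.95
[0.5109 0.272  0.0464] 365 25 46.7 0.75
[0.66812245 0.24428291 0.33018182]
```

View pics/w3.png

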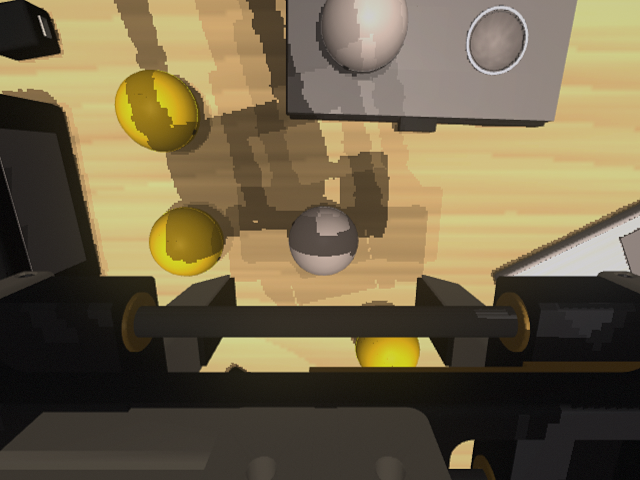

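The first ball sits in its dimple at (365,25). The second white ball is at (323,240) with the yellow ones clear of the fingers.

```bash
python3 -m crank '[[1,-1,-2,40,0],[1,-1,-2,80,0],[1,-1,-2,115,0],[1,-1,-2,130,0],[1,-1,-2,137,0],[1,-1,-2,137,0],[-1,-1,-2,137,0],[-1,-1,-2,137,0],[-1,-1,-2,137,0],[-1,-1,-2,137,0],[-1,-1,-2,137,0],[-1,-1,-2,137,0]]' 20
python3 -m crank '[[-1,0,0,0,0],[-1,0,0,-20,0],[-1,0,0,-60,0],[-1,0,0,-100,0],[-1,0,0,-137,0],[-1,156,133,-137,0],[-1,156,133,-137,0],[-1,156,133,-137,0],[-1,156,133,-137,0],[-1,156,133,-137,0],[-1,156,133,-137,0],[-1,156,133,-137,0]]'
python3 - <<'E'
from h import *
shift(.5137,.3753,.211,np.pi)
E
```

```text
time: 7.05
tool_pos: [0.6704, 0.2416, 0.1935]
tool_rot: [3.141, 0.001, -3.141]
contact_force: [0.4, -0.6, 3.2]
opening: 0.0588
grip_force: 20.0
time: 8.05
tool_pos: [0.5124, 0.3762, 0.3297]
tool_rot: [-3.141, -0.0, -3.138]
contact_force: [0.8, -0.0, -2.1]
opening: 0.059
grip_force: 20.0
shift [ -1.3  -0.8 118.7] roll 0.004
```

```bash
python3 -m crank '[[-1,-2,-1,40,0],[-1,-2,-1,80,0],[-1,-2,-1,105,0],[-1,-2,-1,113,0],[-1,-2,-1,117,0],[-1,-2,-1,118,0],[-1,-2,-1,118,0]]'
python3 -m crank '[[0.6,0,0,0,0],[0.6,0,0,0,0],[0.6,0,0,0,0],[0.6,0,0,-8,0],[0.6,0,0,-35,0],[0.6,0,0,-75,0],[0.6,0,0,-118,0],[1,0,0,-118,0]]'
python3 - <<'E'
from h import *
shift(.4446,-.1065,.33,np.pi)
E
```

```text
time: 8.63
tool_pos: [0.5172, 0.3734, 0.2129]
tool_rot: [3.14, 0.002, 3.141]
contact_force: [-0.4, 0.7, -1.5]
opening: 0.0592
grip_force: 20.0
time: 9.3
tool_pos: [0.5174, 0.3744, 0.3399]
tool_rot: [3.134, 0.014, -3.141]
contact_force: [1.5, 1.5, 0.8]
opening: 0.0768
grip_force: 0.0
shift [  73.2 -481.     5.1] roll 0.001
```

```bash
python3 -m crank '[[1,73,-481,0,0],[1,73,-481,0,0],[1,73,-481,0,0],[1,73,-481,0,0],[1,73,-481,0,0],[1,73,-481,0,0],[1,73,-481,0,0],[1,73,-481,0,0],[1,73,-481,0,0],[1,73,-481,0,0],[1,73,-481,0,0],[1,73,-481,0,0]]'
python3 -m crank '[[1,0,0,0,0],[1,0,0,0,0],[1,0,0,0,0],[1,0,0,0,0]]'
python3 - <<'E'
from h import *
C,p,d=cam("wrist","w4")
for b in whiteballs(C,p,d): 
    if b[3]>12 and b[4]>.6: print(*b)
t=tool()[0]; print(t)
E
```

```text
time: 10.3
tool_pos: [0.4425, -0.1103, 0.3308]
tool_rot: [-3.14, 0.002, 3.141]
contact_force: [0.2, 0.3, 0.1]
opening: 0.0919
grip_force: 0.0
time: 10.63
tool_pos: [0.4434, -0.1065, 0.33]
tool_rot: [3.141, 0.001, -3.14]
contact_force: [-0.1, -0.0, 0.6]
opening: 0.0921
grip_force: 0.0
[ 0.4455 -0.1048  0.03  ] 327 241 34.4 0.95
[ 0.4434202  -0.10633678  0.32991927]
```

```bash
python3 -m crank '[[1,-2,1,40,0],[1,-2,1,80,0],[1,-2,1,115,0],[1,-2,1,130,0],[1,-2,1,137,0],[1,-2,1,137,0],[-1,-2,1,137,0],[-1,-2,1,137,0],[-1,-2,1,137,0],[-1,-2,1,137,0],[-1,-2,1,137,0],[-1,-2,1,137,0]]' 20
python3 -m crank '[[-1,0,0,0,0],[-1,0,0,-20,0],[-1,0,0,-60,0],[-1,0,0,-100,0],[-1,0,0,-137,0],[-1,38,379,-137,0],[-1,38,379,-137,0],[-1,38,379,-137,0],[-1,38,379,-137,0],[-1,38,379,-137,0],[-1,38,379,-137,0],[-1,38,379,-137,0]]'
python3 - <<'E'
from h import *
shift(.4068,.2742,.211,np.pi)
E
```

```text
time: 11.68
tool_pos: [0.4454, -0.1065, 0.1933]
tool_rot: [-3.141, 0.001, -3.142]
contact_force: [0.3, 0.5, 2.6]
opening: 0.0591
grip_force: 20.0
time: 12.68
tool_pos: [0.4153, 0.1856, 0.3297]
tool_rot: [-3.142, -0.0, 3.142]
contact_force: [0.9, -0.6, -0.8]
opening: 0.0592
grip_force: 20.0
shift [  8.4  88.6 118.7] roll -0.0
```

```bash
python3 -m crank '[[-1,8,86,0,0],[-1,8,86,0,0],[-1,8,86,0,0],[-1,8,86,0,0],[-1,8,86,0,0],[-1,8,86,0,0]]'
python3 - <<'E'
from h import *
shift(.4068,.2742,.211,np.pi)
E
```

```text
time: 13.18
tool_pos: [0.4082, 0.2687, 0.3295]
tool_rot: [-3.141, -0.001, 3.141]
contact_force: [-1.5, -0.8, -1.2]
opening: 0.0592
grip_force: 20.0
shift [  1.3   5.6 118.5] roll -0.001
```

```bash
python3 -m crank '[[-1,1,6,40,0],[-1,1,6,80,0],[-1,1,6,105,0],[-1,1,6,113,0],[-1,1,6,117,0],[-1,1,6,118,0],[-1,1,6,118,0]]'
python3 - <<'E'
from h import *
shift(.4068,.2742,.211,np.pi)
E
python3 -m crank '[[0.6,0,0,0,0],[0.6,0,0,0,0],[0.6,0,0,0,0],[0.6,0,0,-8,0],[0.6,0,0,-35,0],[0.6,0,0,-75,0],[0.6,-105,50,-118,0],[1,-105,50,-118,0],[1,-105,50,-118,0],[1,-105,50,-118,0],[1,-105,50,-118,0]]'
python3 - <<'E'
from h import *
C,p,d=cam("wrist","w5")
for b in whiteballs(C,p,d,.0464): 
    if b[3]>12 and b[4]>.5: print(*b)
t=tool()[0]; print(t)
E
```

```text
time: 13.77
tool_pos: [0.408, 0.2755, 0.213]
tool_rot: [3.141, 0.002, 3.141]
contact_force: [0.3, 0.3, -0.4]
opening: 0.0592
grip_force: 20.0
shift [ 1.2 -1.3  2. ] roll -0.001
time: 14.68
tool_pos: [0.5132, 0.3263, 0.331]
tool_rot: [3.14, 0.003, -3.141]
contact_force: [-0.3, -0.6, -0.6]
opening: 0.091
grip_force: 0.0
[0.5134 0.3756 0.0464] 385 243 37.5 0.92
[0.5104 0.2711 0.0464] 257 239 38.0 0.9
[0.4597 0.3247 0.0464] 322 176 16.4 0.92
[0.4049 0.2728 0.0464] 252 100 43.9 0.87
[0.51184727 0.32573671 0.32987051]
```

View pics/w5.png

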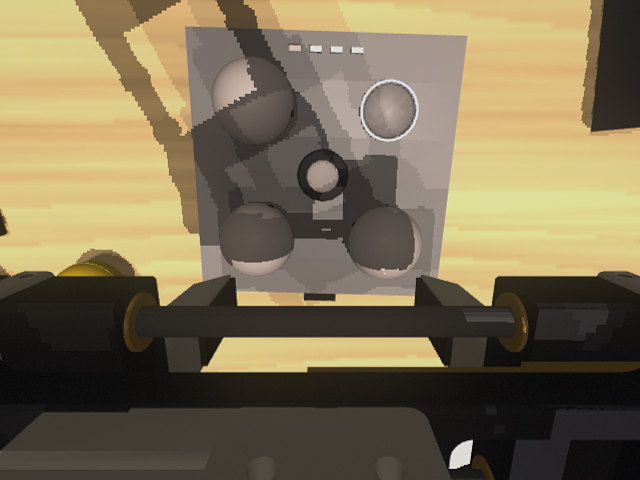

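All three white balls are seated at (252,100), (257,239) and (385,243), within 3 mm. Next I'll press the button at (322,176).

```bash
python3 -m crank '[[-1,52,-1,0,0],[-1,52,-1,0,0],[-1,52,-1,0,0],[-1,52,-1,0,0],[-1,52,-1,40,0],[-1,52,-1,80,0],[-1,52,-1,100,0],[-1,52,-1,105,0],[-1,52,-1,105,0],[-1,52,-1,105,0]]'
python3 -m crank '[[-1,0,0,5,0],[-1,0,0,9,0],[-1,0,0,10,0],[-1,0,0,10,0],[-1,0,0,10,0],[-1,0,0,10,0]]'
```

```text
time: 15.57
tool_pos: [0.4609, 0.3249, 0.2258]
tool_rot: [3.141, 0.002, 3.141]
contact_force: [0.7, 0.3, 0.9]
opening: 0.0297
grip_force: 0.0
time: 16.07
tool_pos: [0.4614, 0.3253, 0.2181]
tool_rot: [3.138, 0.007, -3.141]
contact_force: [-0.5, -1.7, 14.6]
opening: 0.0002
grip_force: 7.3
```

```bash
python3 -m crank '[[-1,0,0,0,0],[-1,0,0,0,0],[-1,0,0,0,0]]'; python3 -m crank '[[-1,0,0,2,0],[-1,0,0,2,0],[-1,0,0,2,0],[-1,0,0,2,0]]'
```

```text
time: 16.32
tool_pos: [0.4613, 0.3253, 0.2181]
tool_rot: [3.138, 0.007, -3.141]
contact_force: [-0.9, -1.6, 15.1]
opening: 0.0003
grip_force: 7.3
time: 16.65
tool_pos: [0.4613, 0.3253, 0.2178]
tool_rot: [3.138, 0.007, -3.141]
contact_force: [-3.7, -4.3, 28.7]
opening: 0.0006
grip_force: 14.1
```

```bash
for i in 1 2 3 4 5; do python3 -m crank '[[-1,0,0,-2,0],[-1,0,0,-2,0],[-1,0,0,-2,0]]' | egrep 'pos|contact'; done
```

```text
tool_pos: [0.4613, 0.3253, 0.2181]
contact_force: [-0.4, -1.6, 14.6]
tool_pos: [0.4613, 0.3253, 0.2187]
contact_force: [4.0, 1.5, 3.8]
tool_pos: [0.4604, 0.325, 0.2192]
contact_force: [2.9, 1.2, 4.8]
tool_pos: [0.46, 0.3248, 0.2207]
contact_force: [2.8, 1.3, 3.2]
tool_pos: [0.4598, 0.3247, 0.2225]
contact_force: [1.3, 0.3, 1.8]
```

The force profile fits a full press: contact began near TCP z 0.2235, the spring read about 5 N, and it bottomed at 0.2178 for 6 mm of travel. Now the rack.

```bash
python3 -m crank '[[-1,0,0,-40,0],[-1,0,0,-80,0],[-1,0,0,-110,0],[-1,0,0,-140,0],[-1,0,-300,-140,0],[-1,0,-300,-140,0],[-1,0,-300,-140,0],[-1,0,-300,-140,0],[-1,0,-300,-140,0],[-1,0,-300,-140,0],[-1,0,-300,-140,0],[-1,0,-300,-140,0]]'
python3 -m crank '[[1,-70,-410,0,0],[1,-70,-410,0,0],[1,-70,-410,0,0],[1,-70,-410,0,0],[1,-70,-410,0,0],[1,-70,-410,0,0],[1,-70,-410,0,0],[1,-70,-410,0,0],[1,-70,-410,0,0],[1,-70,-410,0,0],[1,-70,-410,0,0],[1,-70,-410,0,0]]'
python3 -m crank '[[1,0,0,0,0],[1,0,0,0,0],[1,0,0,0,0]]'
python3 - <<'E'
from h import *
C,p,d=cam("wrist","w6"); P=cloud(C,d)[smooth(d)]
for lo,hi in ((.102,.11),(.003,.009)):
    m=(P[:,0]>.2)&(P[:,0]<.62)&(P[:,1]<-.16)&(P[:,2]>lo)&(P[:,2]<hi); print(rect(P[m]))
print(tool()[0])
E
```

```text
time: 18.9
tool_pos: [0.4594, 0.0202, 0.362]
tool_rot: [-3.14, -0.003, 3.138]
contact_force: [0.4, 0.1, -0.1]
opening: 0.0007
grip_force: 0.0
time: 19.9
tool_pos: [0.5299, -0.3867, 0.3603]
tool_rot: [3.138, -0.003, 3.139]
contact_force: [0.8, 1.0, -0.2]
opening: 0.0757
grip_force: 0.0
time: 20.15
tool_pos: [0.5305, -0.3837, 0.3629]
tool_rot: [3.141, -0.0, -3.14]
contact_force: [-0.0, 0.0, 1.0]
opening: 0.091
grip_force: 0.0
(7499, array([ 456.8, -410.1]), array([ 71.1, 173. ]), 82.5)
(39705, array([ 471.8, -445.3]), array([233.6, 531.4]), 4.0)
[ 0.53051213 -0.38375776  0.36311297]
```

View pics/w6.png

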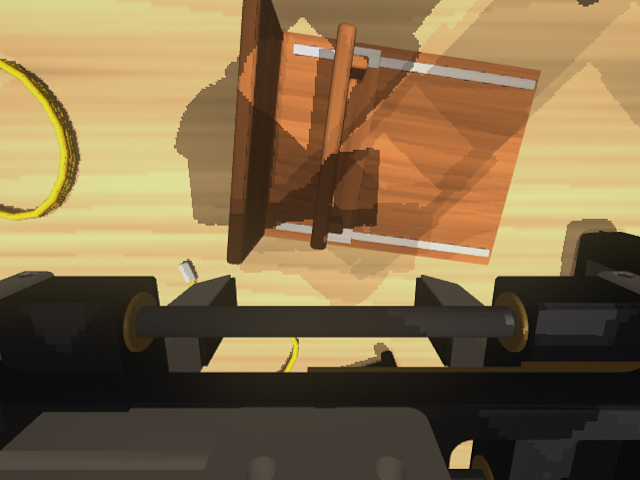

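The wrist view shows the wall top edge running from (258,0) to (235,262) and the stop's top edge from (347,25) to (318,245), with the rack open to the right. I'll fit both edges.

```bash
cat >> h.py <<'E'
def plates(C,d,n=1):
    P=cloud(C,d)[smooth(d)]; m=(P[:,0]>.3)&(P[:,0]<.6)&(P[:,1]<-.12)&(P[:,1]>-.52)&(P[:,2]>.103)&(P[:,2]<.11); P=P[m][:,:2].astype(np.float32)
    out=[]
    lab=cv2.connectedComponents(cv2.dilate(np.histogram2d(P[:,0],P[:,1],bins=[150,200],range=[[.3,.6],[-.52,-.12]])[0].astype(np.uint8),np.ones((3,3))))[1]
    i=np.clip(((P[:,0]-.3)/.002).astype(int),0,149); j=np.clip(((P[:,1]+.52)/.002).astype(int),0,199); l=lab[i,j]
    for k in np.unique(l):
        Q=P[l==k]
        if len(Q)>300:
            vx,vy,x0,y0=cv2.fitLine(Q,cv2.DIST_HUBER,0,.001,.001).ravel(); nrm=np.array([-vy,vx])*np.sign(vx); q=(Q-[x0,y0])@nrm; s=(Q-[x0,y0])@np.array([vx,vy])*np.sign(vx); a,b=np.percentile(s,[.5,99.5]); 
            print("plate n",len(Q),"yaw",round(np.arctan2(vy,vx),4),"ends",np.round([x0,y0]+np.outer([a,b],np.array([vx,vy])*np.sign(vx)),4).tolist(),"perp",np.percentile(q,[2,98]).round(4)); out.append(((x0,y0),nrm))
    if len(out)==2: print("centre spacing",np.dot(np.subtract(out[1][0],out[0][0]),out[0][1]).round(4))
E
python3 - <<'E'
from h import *
C,p,d=cam("wrist"); plates(C,d)
E
```

```text
plate n 4064 yaw -0.132 ends [[0.3688, -0.4283], [0.5373, -0.4507]] perp [-0.0053  0.005 ]
plate n 3317 yaw -0.1323 ends [[0.3825, -0.3696], [0.526, -0.3887]] perp [-0.0049  0.005 ]
centre spacing 0.06
```

```bash
python3 - <<'E'
from h import *
shift(.4543,-.3792,.268,np.pi-.132)
E
```

```text
shift [76.2  4.9 95.2] roll 0.134
```

```bash
python3 -m crank '[[-0.1,76,5,20,0.132],[-0.1,76,5,20,0.132],[-0.1,76,5,20,0.132],[-0.1,76,5,20,0.132],[-0.1,76,5,20,0.132]]'
python3 - <<'E'
from h import *
shift(.4543,-.3792,.268,np.pi-.132)
E
```

```text
time: 20.67
tool_pos: [0.4547, -0.3802, 0.3438]
tool_rot: [-3.14, 0.002, 3.01]
contact_force: [0.3, -1.0, 0.7]
opening: 0.0631
grip_force: 0.0
shift [ 0.7  1.  75.8] roll 0.001
```

```bash
python3 -m crank '[[-0.1,0,1,10,0],[-0.1,0,1,10,0],[-0.1,0,1,40,0],[-0.1,0,1,65,0],[-0.1,0,1,75,0],[-0.1,0,1,75,0],[-1,0,1,75,0],[-1,0,1,75,0],[-1,0,1,75,0],[-1,0,1,75,0],[-1,0,1,75,0],[-1,0,1,75,0]]' 20
python3 -m crank '[[-1,0,10,0,0],[-1,0,20,0,0],[-1,0,30,0,0],[-1,0,40,0,0],[-1,0,50,0,0],[-1,0,60,0,0],[-1,0,70,0,0],[-1,0,80,0,0],[-1,0,86,0,0],[-1,0,86,0,0]]'
python3 -m crank '[[-0.3,0,0,0,0],[-0.3,0,0,0,0],[-0.3,0,0,0,0],[-0.3,0,0,-30,0],[-0.3,0,0,-70,0],[-0.3,0,0,-90,0],[-0.3,0,0,-90,0]]'
python3 - <<'E'
from h import *
C,p,d=cam("side"); plates(C,d)
C,p,d=cam("scene"); plates(C,d); shift(.55,-.05,.40,np.pi)
E
```

```text
time: 21.67
tool_pos: [0.4545, -0.3794, 0.2686]
tool_rot: [-3.141, 0.001, 3.01]
contact_force: [0.0, 0.8, 4.2]
opening: 0.012
grip_force: 20.0
time: 22.5
tool_pos: [0.4662, -0.292, 0.2686]
tool_rot: [3.141, 0.001, 3.011]
contact_force: [0.7, 2.6, 6.9]
opening: 0.0113
grip_force: 20.0
time: 23.08
tool_pos: [0.4663, -0.2944, 0.3624]
tool_rot: [-3.137, 0.007, 3.01]
contact_force: [0.8, 0.1, -0.1]
opening: 0.0324
grip_force: 0.0
plate n 990 yaw -0.1339 ends [[0.3528, -0.4301], [0.5352, -0.4547]] perp [-0.0041  0.0048]
plate n 486 yaw -0.1391 ends [[0.3927, -0.2856], [0.5353, -0.3056]] perp [-0.0033  0.0052]
centre spacing 0.1482
shift [-51.7 252.8 -42.2] roll -0.132
```

Gap is now about 136 mm, enough for two cases. Next, a close look at the cases.

```bash
python3 -m crank '[[1,-203,272,-42,-0.132],[1,-203,272,-42,-0.132],[1,-203,272,-42,-0.132],[1,-203,272,-42,-0.132],[1,-203,272,-42,-0.132],[1,-203,272,-42,-0.132],[1,-203,272,-42,-0.132],[1,-203,272,-42,-0.132],[1,-203,272,-42,-0.132],[1,-203,272,-42,-0.132],[1,-203,272,-42,-0.132],[1,-203,272,-42,-0.132]]'
python3 -m crank '[[1,0,0,0,0],[1,0,0,0,0],[1,0,0,0,0]]'
cat >> h.py <<'E'
def handles(C,d,x=(.4,.75),y=(-.2,.11),z=(.124,.134)):
    P=cloud(C,d)[smooth(d)]; m=(P[:,0]>x[0])&(P[:,0]<x[1])&(P[:,1]>y[0])&(P[:,1]<y[1])&(P[:,2]>z[0])&(P[:,2]<z[1]); P=P[m]
    H=np.zeros((400,400),np.uint8); i=((P[:,:2]-[.35,-.5])/.002).astype(int); H[i[:,0],i[:,1]]=1
    k,l=cv2.connectedComponents(cv2.dilate(H,np.ones((3,3)))); l=l[i[:,0],i[:,1]]
    for a in range(1,k):
        Q=P[l==a]
        if len(Q)>80:
            c,s,an=cv2.minAreaRect((Q[:,:2]*1000).astype(np.float32)); vx,vy,_,_=cv2.fitLine(Q[:,:2].astype(np.float32),cv2.DIST_HUBER,0,.001,.001).ravel(); print("handle",len(Q),np.round(c,1),np.round(s,1),"yaw",round(float(np.arctan2(vy*np.sign(vx),abs(vx))),3))
E
python3 - <<'E'
from h import *
C,p,d=cam("wrist","w7"); print(tool()[0]); handles(C,d)
E
```

```text
time: 24.18
tool_pos: [0.702, -0.0523, 0.3982]
tool_rot: [3.141, -0.003, 3.141]
contact_force: [0.6, -0.8, -0.5]
opening: 0.092
grip_force: 0.0
time: 24.43
tool_pos: [0.7021, -0.0522, 0.4]
tool_rot: [-3.142, 0.0, 3.14]
contact_force: [0.8, 0.4, 0.2]
opening: 0.0919
grip_force: 0.0
[ 0.70223431 -0.05197844  0.40007758]
handle 1981 [616.2 -91.1] [77.5 13.2] yaw 0.035
handle 1883 [ 6.366e+02 -3.000e-01] [77.9 13. ] yaw 0.056
```

View pics/w7.png

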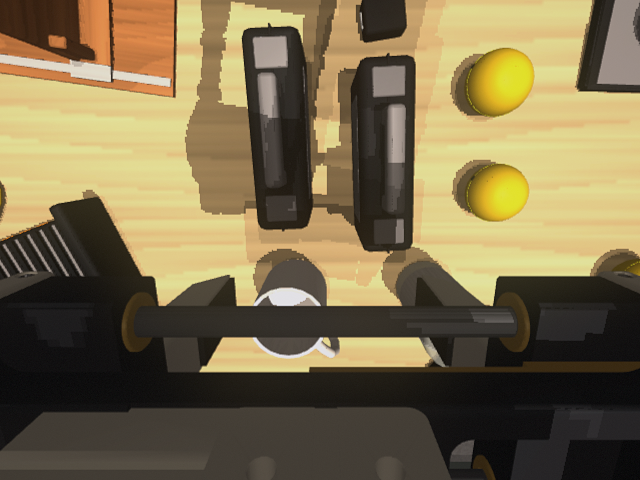

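Cases at (277,130) with handle centre (0.616,-0.091), and (382,155) with (0.637,0.000). The mug, bottle and adapter are clear of the grasps. I'll take the first case.

```bash
python3 -m crank '[[-0.1,86,-39,0,-0.035],[-0.1,86,-39,0,-0.035],[-0.1,86,-39,0,-0.035],[-0.1,86,-39,0,-0.035],[-0.1,86,-39,40,-0.035],[-0.1,86,-39,75,-0.035],[-0.1,86,-39,75,-0.035],[-0.1,86,-39,75,-0.035]]'
python3 - <<'E'
from h import *
shift(.6162,-.0911,.283,np.pi+.035)
E
```

```text
time: 25.15
tool_pos: [0.6171, -0.0898, 0.3238]
tool_rot: [3.14, -0.003, -3.106]
contact_force: [-0.3, 0.4, 0.7]
opening: 0.0439
grip_force: 0.0
shift [ 0.8 -1.3 40.8] roll 0.0
```

```bash
python3 -m crank '[[-0.1,1,-1,25,0],[-0.1,1,-1,41,0],[-0.1,1,-1,41,0],[-1,1,-1,41,0],[-1,1,-1,41,0],[-1,1,-1,41,0],[-1,1,-1,41,0],[-1,1,-1,41,0],[-1,1,-1,41,0]]' 45
python3 -m crank '[[-1,0,0,-10,0],[-1,0,0,-35,0],[-1,0,0,-65,0],[-1,0,0,-95,0],[-1,0,0,-125,0],[-1,0,0,-145,0],[-1,0,0,-145,0],[-1,0,0,-145,0]]'
python3 - <<'E'
from h import *
shift(.4509,-.4049,.43,np.pi-.132)
E
```

```text
time: 25.9
tool_pos: [0.616, -0.0913, 0.2849]
tool_rot: [-3.141, 0.002, -3.106]
contact_force: [0.5, -1.5, 4.7]
opening: 0.0135
grip_force: 45.0
time: 26.57
tool_pos: [0.6155, -0.0909, 0.429]
tool_rot: [-3.142, 0.001, -3.106]
contact_force: [-0.3, -0.5, -4.4]
opening: 0.0136
grip_force: 45.0
shift [ 175.6 -308.    -1.2] roll 0.167
```

```bash
python3 -m crank '[[-1,15,-26,0,0.014],[-1,29,-51,0,0.028],[-1,44,-77,0,0.042],[-1,59,-103,0,0.056],[-1,73,-128,0,0.07],[-1,88,-154,0,0.084],[-1,102,-180,0,0.098],[-1,117,-205,0,0.112],[-1,132,-231,0,0.126],[-1,146,-257,0,0.14],[-1,161,-282,0,0.154],[-1,170,-298,0,0.167]]'
python3 -m crank '[[-1,0,0,0,0],[-1,0,0,0,0],[-1,0,0,0,0],[-1,0,0,0,0]]'
python3 - <<'E'
from h import *
C,p,d=cam("side","s8"); plates(C,d);
shift(.4509,-.4049,.291,np.pi-.132); handles(C,d,z=(.2,.25),x=(.35,.6),y=(-.5,-.2))
E
```

```text
time: 27.57
tool_pos: [0.4545, -0.397, 0.4255]
tool_rot: [3.139, -0.005, 3.007]
contact_force: [0.1, -0.8, -4.4]
opening: 0.0135
grip_force: 45.0
time: 27.9
tool_pos: [0.4568, -0.3939, 0.4276]
tool_rot: [3.14, -0.001, 3.011]
contact_force: [0.1, 0.3, -4.0]
opening: 0.0133
grip_force: 45.0
plate n 1007 yaw -0.1337 ends [[0.3528, -0.4302], [0.5355, -0.4548]] perp [-0.0041  0.005 ]
shift [  4.4 -11.9 137. ] roll 0.002
handle 4347 [ 452.4 -397. ] [ 43.4 154.4] yaw -0.213
```

View pics/s8.png

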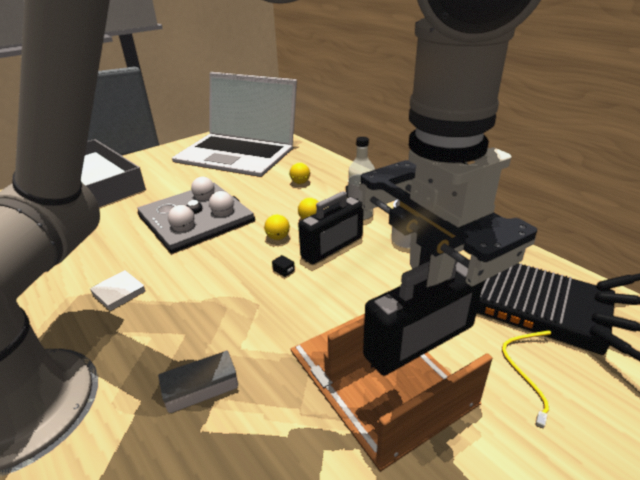

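Side view: the case hangs upright over the rack at (420,320), the balls are still in the base, and the stop is at (385,335). I'll lower the case.

```bash
python3 -m crank '[[-1,4,-10,0,0],[-1,4,-10,0,0],[-1,4,-10,30,0],[-1,4,-10,60,0],[-1,4,-10,85,0],[-1,4,-10,105,0],[-1,4,-10,120,0],[-1,4,-10,128,0],[-1,4,-10,133,0],[-1,4,-10,136,0],[-1,4,-10,136,0]]'
python3 - <<'E'
from h import *
C,p,d=cam("side"); handles(C,d,z=(.088,.104),x=(.3,.6),y=(-.5,-.2)); C,p,d=cam("scene"); plates(C,d);print("shell"); handles(C,d,z=(.088,.104),x=(.3,.6),y=(-.5,-.2));shift(.4509,-.4049,.291,np.pi-.132); 
E
```

```text
time: 28.87
tool_pos: [0.4511, -0.4044, 0.2929]
tool_rot: [-3.141, 0.0, 3.01]
contact_force: [0.6, 0.2, -2.8]
opening: 0.0136
grip_force: 45.0
handle 534 [ 409.5 -441.5] [  9.2 118.6] yaw -0.135
handle 1253 [ 429.3 -404.9] [ 42.3 117.4] yaw -0.254
handle 416 [ 440.6 -294.7] [  7.4 101.2] yaw -0.134
plate n 308 yaw -0.1851 ends [[0.3854, -0.3811], [0.5298, -0.4081]] perp [-0.0181  0.0146]
shell
handle 486 [ 461.7 -406.5] [ 59.4 169.9] yaw -0.256
handle 198 [ 469.8 -284.8] [  8.7 144.6] yaw -0.14
shift [ 0.3 -0.5  2.7] roll 0.0
```

```bash
python3 -m crank '[[-1,0,0,2,0],[-1,0,0,3,0],[-1,0,0,3,0]]'
python3 -m crank '[[-0.3,0,0,0,0],[-0.3,0,0,0,0],[-0.3,0,0,0,0],[-0.3,0,0,-20,0],[-0.3,0,0,-50,0],[-0.3,-80,20,-90,0],[-0.3,-80,20,-90,0],[-0.3,-80,20,-90,0],[-0.3,-80,20,-90,0]]'
python3 - <<'E'
from h import *
C,p,d=cam("wrist","w9"); handles(C,d,z=(.13,.14),x=(.35,.6),y=(-.5,-.2)); plates(C,d); shift(.6366,-.0003,.43,np.pi+.056)
E
```

```text
time: 29.22
tool_pos: [0.4512, -0.4046, 0.2909]
tool_rot: [-3.14, 0.002, 3.01]
contact_force: [-1.1, -0.4, 3.2]
opening: 0.0133
grip_force: 45.0
time: 29.97
tool_pos: [0.5351, -0.3941, 0.3811]
tool_rot: [-3.14, 0.003, 3.012]
contact_force: [0.3, -0.3, -0.7]
opening: 0.0322
grip_force: 0.0
handle 2444 [ 451.6 -404.3] [13.1 77.9] yaw -0.129
plate n 3716 yaw -0.1299 ends [[0.3616, -0.4276], [0.5375, -0.4506]] perp [-0.0053  0.005 ]
plate n 696 yaw 1.1294 ends [[0.3867, -0.409], [0.3983, -0.3844]] perp [-0.0112  0.0114]
plate n 3018 yaw -0.1314 ends [[0.394, -0.2833], [0.5376, -0.3023]] perp [-0.0047  0.0052]
plate n 490 yaw 1.3835 ends [[0.5083, -0.425], [0.513, -0.4002]] perp [-0.0097  0.0097]
shift [-51.  404.1 -50.5] roll -0.186
```

View pics/w9.png

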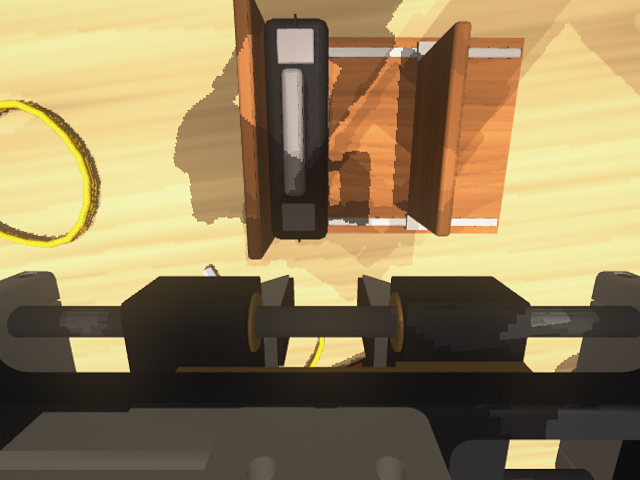

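The first case stands upright beside the wall at (297,130), with room to its right before the stop at (440,130). Second case next.

```bash
python3 -m crank '[[-0.1,-51,404,-20,-0.188],[-0.1,-51,404,-20,-0.188],[-0.1,-51,404,-20,-0.188],[-0.1,-51,404,-20,-0.188],[-0.1,-51,404,-20,-0.188],[-0.1,-51,404,-20,-0.188],[-0.1,-51,404,-20,-0.188],[-0.1,-51,404,-20,-0.188],[-0.1,-51,404,-20,-0.188],[-0.1,-51,404,-20,-0.188],[-0.1,-51,404,-20,-0.188],[-0.1,-51,404,-20,-0.188]]'
python3 -m crank '[[-0.1,0,0,40,0],[-0.1,0,0,70,0],[-0.1,0,0,70,0],[-0.1,0,0,70,0]]'
python3 - <<'E'
from h import *
shift(.6366,-.0003,.284,np.pi+.056)
E
```

```text
time: 31.02
tool_pos: [0.636, -0.0002, 0.3986]
tool_rot: [3.142, -0.002, -3.083]
contact_force: [-0.7, -0.6, -0.4]
opening: 0.0412
grip_force: 0.0
time: 31.35
tool_pos: [0.6358, -0.003, 0.3282]
tool_rot: [3.141, -0.005, -3.088]
contact_force: [-0.1, -0.2, 0.4]
opening: 0.0411
grip_force: 0.0
shift [-1.2  2.6 44.2] roll -0.002
```

```bash
python3 -m crank '[[-0.1,-1,2,25,0],[-0.1,-1,2,44,0],[-0.1,-1,2,44,0],[-1,-1,2,44,0],[-1,-1,2,44,0],[-1,-1,2,44,0],[-1,-1,2,44,0],[-1,-1,2,44,0],[-1,-1,2,44,0]]' 45
python3 -m crank '[[-1,0,0,-10,0],[-1,0,0,-35,0],[-1,0,0,-65,0],[-1,0,0,-95,0],[-1,0,0,-125,0],[-1,0,0,-145,0],[-1,0,0,-145,0],[-1,0,0,-145,0]]'
python3 - <<'E'
from h import *
shift(.458,-.3514,.43,np.pi-.132)
E
```

```text
time: 32.1
tool_pos: [0.6377, 0.0006, 0.2871]
tool_rot: [-3.141, 0.002, -3.086]
contact_force: [-1.4, -2.0, 5.2]
opening: 0.0136
grip_force: 45.0
time: 32.77
tool_pos: [0.6373, 0.0011, 0.4309]
tool_rot: [3.141, 0.001, -3.085]
contact_force: [-0.4, 0.5, -5.9]
opening: 0.0133
grip_force: 45.0
shift [ 198.9 -341.8    0.7] roll 0.188
```

```bash
python3 -m crank '[[-1,16,-28,0,0.016],[-1,33,-56,0,0.031],[-1,49,-84,0,0.047],[-1,65,-112,0,0.063],[-1,81,-140,0,0.078],[-1,98,-168,0,0.094],[-1,114,-196,0,0.11],[-1,130,-224,0,0.125],[-1,147,-252,0,0.141],[-1,163,-280,0,0.157],[-1,179,-308,0,0.172],[-1,192,-330,0,0.188]]'
python3 -m crank '[[-1,3,-6,0,0],[-1,3,-6,0,0],[-1,3,-6,0,0],[-1,3,-6,0,0]]'
python3 - <<'E'
from h import *
shift(.458,-.3514,.293,np.pi-.132)
E
```

```text
time: 33.77
tool_pos: [0.4628, -0.3411, 0.4277]
tool_rot: [3.139, -0.005, 3.008]
contact_force: [0.0, 0.2, -4.5]
opening: 0.0137
grip_force: 45.0
time: 34.1
tool_pos: [0.461, -0.3438, 0.4296]
tool_rot: [3.14, -0.001, 3.011]
contact_force: [-0.1, 0.2, -3.2]
opening: 0.0135
grip_force: 45.0
shift [  1.8  -8.2 136.6] roll 0.001
```

```bash
python3 -m crank '[[-1,2,-8,0,0],[-1,2,-8,0,0],[-1,2,-8,30,0],[-1,2,-8,60,0],[-1,2,-8,85,0],[-1,2,-8,105,0],[-1,2,-8,120,0],[-1,2,-8,128,0],[-1,2,-8,133,0],[-1,2,-8,136,0],[-1,2,-8,138,0],[-1,2,-8,138,0]]'
python3 -m crank '[[-0.35,0,0,0,0],[-0.35,0,0,0,0],[-0.35,0,0,0,0],[-0.35,0,0,-20,0],[-0.35,0,0,-50,0],[-0.35,-80,20,-90,0],[-0.35,-80,20,-90,0],[-0.35,-80,20,-90,0],[-0.35,-80,20,-90,0]]'
python3 - <<'E'
from h import *
C,p,d=cam("wrist"); handles(C,d,z=(.13,.14),x=(.35,.6),y=(-.5,-.2)); plates(C,d); shift(.4658,-.2928,.39,np.pi-.132)
E
```

```text
time: 35.1
tool_pos: [0.4578, -0.3527, 0.2934]
tool_rot: [-3.141, 0.001, 3.01]
contact_force: [-0.3, 0.4, -3.4]
opening: 0.0136
grip_force: 45.0
time: 35.85
tool_pos: [0.5415, -0.3426, 0.3849]
tool_rot: [-3.139, 0.005, 3.012]
contact_force: [-0.5, 0.8, -0.5]
opening: 0.0298
grip_force: 0.0
handle 2321 [ 451.8 -403.8] [13.  77.2] yaw -0.132
handle 2372 [ 456.9 -351.9] [13.  77.7] yaw -0.131
plate n 3619 yaw -0.1314 ends [[0.3604, -0.4269], [0.5375, -0.4503]] perp [-0.0052  0.0048]
plate n 672 yaw 0.8867 ends [[0.3833, -0.408], [0.4017, -0.3854]] perp [-0.0121  0.0127]
plate n 696 yaw 1.4878 ends [[0.3969, -0.3569], [0.399, -0.3319]] perp [-0.0099  0.0102]
plate n 2947 yaw -0.1328 ends [[0.3942, -0.2827], [0.538, -0.3019]] perp [-0.0051  0.0052]
plate n 509 yaw 0.9769 ends [[0.5034, -0.4249], [0.5199, -0.4005]] perp [-0.0111  0.0127]
plate n 500 yaw -1.4704 ends [[0.5147, -0.3465], [0.5174, -0.3733]] perp [-0.011   0.0113]
shift [80.1 40.  -6.9] roll 0.002
```

Both cases stand square. Next I'll push the stop from its outer side with closed fingers near the plate's top, keeping the gripper body above the handles.

```bash
python3 - <<'E'
from h import *
shift(.4709,-.2543,.263,np.pi-.132)
E
python3 -m crank '[[-1,81,79,0,0],[-1,81,79,0,0],[-1,81,79,0,0],[-1,81,79,0,0],[-1,81,79,0,0],[-1,81,79,40,0],[-1,81,79,80,0],[-1,81,79,110,0],[-1,81,79,121,0],[-1,81,79,121,0],[-1,81,79,121,0]]'
python3 -m crank '[[-1,0,-8,0,0],[-1,0,-16,0,0],[-1,0,-23,0,0],[-1,0,-30,0,0],[-1,0,-36,0,0],[-1,0,-42,0,0],[-1,0,-48,0,0],[-1,0,-48,0,0]]'
python3 - <<'E'
from h import *
t,R,s=tool(); print("rack y",(t[:2]-[.4472,-.4327])@[.1316,.9913])
E
```

```text
shift [ 80.2  78.9 120.1] roll 0.002
time: 36.82
tool_pos: [0.4696, -0.2554, 0.2612]
tool_rot: [3.141, -0.001, 3.009]
contact_force: [-0.9, -0.4, 0.8]
opening: 0.0003
grip_force: 0.0
time: 37.48
tool_pos: [0.4631, -0.303, 0.2619]
tool_rot: [-3.141, 0.0, 3.009]
contact_force: [0.5, -0.1, -0.1]
opening: 0.0002
grip_force: 0.0
rack y 0.1306967362703384
```

```bash
for i in 1 2 3; do python3 -m crank '[[-1,0,-2,0,0],[-1,0,-4,0,0],[-1,0,-4,0,0]]' | egrep 'pos|contact'; done
python3 - <<'E'
from h import *
t,R,s=tool(); print("rack y",(t[:2]-[.4472,-.4327])@[.1316,.9913])
C,p,d=cam("side","s10"); plates(C,d); C,p,d=cam("scene"); plates(C,d)
E
```

```text
tool_pos: [0.4627, -0.3055, 0.2617]
contact_force: [1.5, 3.2, 3.6]
tool_pos: [0.4623, -0.3089, 0.2617]
contact_force: [2.2, 7.2, 4.7]
tool_pos: [0.4618, -0.3126, 0.2617]
contact_force: [0.6, 8.2, 6.2]
rack y 0.12101734253490165
plate n 1483 yaw -0.1749 ends [[0.354, -0.424], [0.5341, -0.4559]] perp [-0.0089  0.038 ]
plate n 604 yaw 0.5629 ends [[0.3821, -0.3634], [0.4613, -0.3133]] perp [-0.0253  0.0262]
centre spacing 0.089
```

View pics/s10.png

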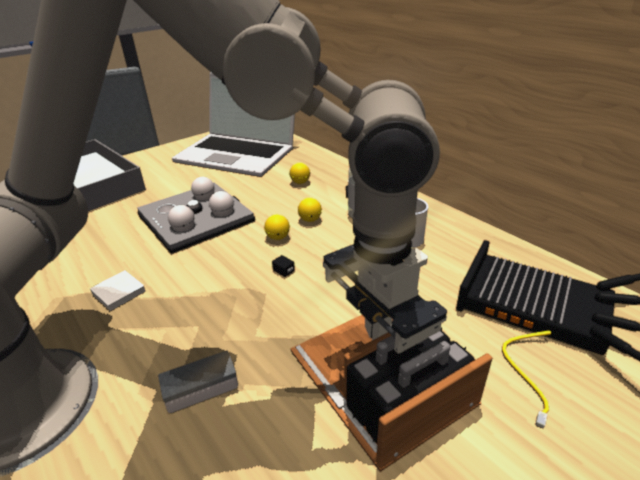

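The side view shows the stop behind the pair of cases at (410,370), nearly closed. I'll push on gently until the force jumps.

```bash
for i in 1 2 3; do python3 -m crank '[[-1,0,-1,0,0],[-1,0,-2,0,0],[-1,0,-2,0,0]]' | egrep 'pos|contact'; done
```

```text
tool_pos: [0.4616, -0.3142, 0.2617]
contact_force: [3.0, 10.1, 7.3]
tool_pos: [0.4616, -0.3148, 0.2618]
contact_force: [4.2, 18.6, 8.8]
tool_pos: [0.4616, -0.3154, 0.2618]
contact_force: [6.5, 25.4, 12.3]
```

It's snug: the force climbs with no further travel. I'll back off, rise and check.

```bash
python3 -m crank '[[-1,0,6,0,0],[-1,0,15,0,0],[-1,0,20,0,0],[-1,0,20,-30,0],[-1,0,20,-70,0],[-1,-81,-20,-110,0],[-1,-81,-20,-110,0],[-1,-81,-20,-110,0],[-1,-81,-20,-110,0],[-1,-81,-20,-110,0]]'
python3 - <<'E'
from h import *
C,p,d=cam("wrist","w11"); handles(C,d,z=(.13,.14),x=(.35,.6),y=(-.5,-.2)); plates(C,d)
E
```

```text
time: 39.92
tool_pos: [0.5384, -0.3504, 0.3708]
tool_rot: [3.141, -0.001, 3.01]
contact_force: [-0.7, 0.3, 0.5]
opening: 0.0006
grip_force: 0.0
handle 2672 [ 450.9 -409.9] [13.1 77.4] yaw -0.13
handle 2598 [ 455.4 -364.6] [13.2 77.7] yaw -0.135
plate n 3925 yaw -0.1307 ends [[0.3616, -0.4271], [0.5376, -0.4502]] perp [-0.0053  0.0047]
plate n 754 yaw -1.2952 ends [[0.3879, -0.3895], [0.3955, -0.4164]] perp [-0.0121  0.0116]
plate n 734 yaw 1.3619 ends [[0.3934, -0.37], [0.3987, -0.3447]] perp [-0.0101  0.0101]
plate n 3323 yaw -0.1322 ends [[0.388, -0.3271], [0.5317, -0.3462]] perp [-0.0053  0.0052]
plate n 570 yaw 0.9143 ends [[0.5011, -0.43], [0.5188, -0.407]] perp [-0.0121  0.0124]
plate n 539 yaw 1.5307 ends [[0.5148, -0.3854], [0.5158, -0.3601]] perp [-0.0094  0.0112]
```

View pics/w11.png

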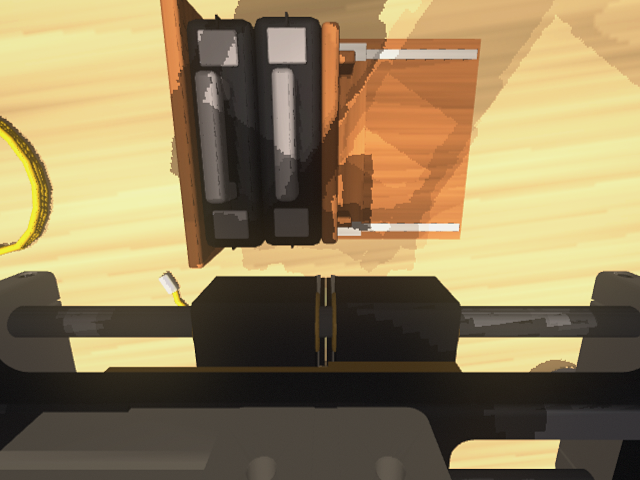

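The cases sit snug between the wall at (180,130) and the stop at (331,130); the fitted gap is about 91 mm for 92 mm of cases, within measurement error. Last, a check of the balls.

```bash
python3 - <<'E'
from h import *
for n in ("scene","side"):
    C,p,d=cam(n); P=cloud(C,d)[d>0]
    for c in ((.5108,.2713),(.5137,.3753),(.4068,.2742)):
        m=(np.linalg.norm(P[:,:2]-c,axis=1)<.04)&(P[:,2]>.06); Q=P[m]; A=np.c_[2*Q,np.ones(len(Q))]; s=np.linalg.lstsq(A,(Q**2).sum(1),rcond=None)[0]
        print(n,c,m.sum(),"top",Q[:,2].max().round(3),"fit",s[:3].round(3))
print(telemetry.observe()["time"])
E
```

```text
scene (0.5108, 0.2713) 339 top 0.079 fit [0.511 0.272 0.05 ]
scene (0.5137, 0.3753) 366 top 0.079 fit [0.514 0.376 0.05 ]
scene (0.4068, 0.2742) 284 top 0.08 fit [0.407 0.276 0.052]
side (0.5108, 0.2713) 219 top 0.078 fit [0.51  0.269 0.052]
side (0.5137, 0.3753) 186 top 0.078 fit [0.513 0.373 0.051]
side (0.4068, 0.2742) 252 top 0.078 fit [0.406 0.272 0.051]
40.0667
```

```bash
python3 -c "
from cell import ticket; print(ticket.hand_in())"
```

```text
the job is handed in; nothing more can be done
None
```

I handed the job in at about 40 s of simulated time, and the hand-in returned no verdict: all three white balls are seated in dimples, the power button was pressed to its stop afterwards, and both black cases stand square and snug between the wall and the stop.

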